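Purge the ring box: set and lock the air, hold the hood at the vent index

TASK

Ready the small air-purge box for venting. First turn the knob of its air regulator until the pointer stands on the long set mark, and slide the fork lock fully home over the tail of the knob so that the setting cannot creep; keep the hood shut until then. After that take the hood by its bar, raise it until the hood's pointer lines up with the index clamped on the quadrant, and finish still holding it there, motionless, with the gripper alone (it has no stay and falls shut if let go); leave the index and the things standing around as they are.

Things in the scene. Friction and masses are not known exactly. Their poses are not given: they have to be found in the camera images.
- station: The purge box, bolted down: aluminium base plate (x +-95, y -185..+145 mm) with a grey box under a clear-windowed hood at left (x -60..+80, y -35..+115, 88 mm high without hood) and the regulator at right, under a deck plate (x -99..+59, y -172..-88, top at 75). Origin on the bench; at yaw 0 its x points away from the robot, y left, z up; yaw within +-0.3 rad.
- knob (a joint): Regulator knob angle, rad, about the vertical. 0 = pointer on the set mark, grip along the station's x; within 0.12 counts. Negative = pointer that far anticlockwise (from above) of the mark; turning clockwise seen from above raises it. Starts at -1.2 to -0.5; range -1.6 to 0.5; friction 0.04 N m, stays where left.
- knob_grip (a point): On the knob's axis at grasp height, z 108 (33 above the deck); its x runs along the grip to the pointer. Black bar grip 40 long, 12 wide, 11 to 42 mm above the deck: pinch its 12 mm from above. Below it, at most 12 mm above the deck: a hub of radius 16, a tail lug 12 wide reaching 34 mm from the axis (towards the robot at 0), and opposite a narrow pointer to 32 mm.
- set_mark (a point): Middle of the long thick set mark on the deck, 42 mm from the knob's axis in the station's +x direction (the far side from the robot). The shorter ticks are scale only. A gauge stands farther behind at station x 65..105 mm, top 122 mm above the bench; its needle only follows the knob.
- lock (a joint): Travel of the lock, m, along the station's +x towards the knob: starts at 0 to 0.004 (off), 0.030 = home at its stop, over 0.026 counts as home. Friction 1.5 N, stays where left. From about 0.008 on its steel fork (15 mm slot, flared mouth) goes over the knob's 12 mm tail lug; with the knob within 0.12 rad it goes on and draws it in; else it stops on the lug.
- lock_tab (a point): Middle of the lock's black upright tab at grasp height, z 108 (33 above the deck), at station x = -77 mm + travel, in line with the knob's axis; axes as the station's. Tab 24 long (x), 10 wide (y), 9 to 43 mm above the deck: pinch its 10 mm from above and push. Steel fork and guides beside it reach 12 mm above the deck, 26 mm to either side.
- hood (a joint): Opening angle of the hood, rad: 0 shut, 1.35 end stop. It turns about the hinge line at its right side (parallel to the station's x), so its left edge with the bar rises. 0.36 to 0.6 kg, almost no friction: 2 to 3.5 N upward at the bar carry it; it falls shut from any angle if let go.
- hood_bar (a point): Middle of the hood's round steel bar, 12 mm thick, 100 long along the station's x (88 free between end arms), 32 mm clear of the hood's left edge. Shut it lies 192 mm left of the hinge and 12 above it (z 102); it moves on a circle about the hinge and may turn between gripper pads. Axes turn with the hood: x along the bar, y away from the hinge.
- hood_hinge (a point): Fixed point on the hood's hinge line, at the middle of the hood's depth: station x +10, y -35, z 90 mm. The axis is the station's x.
- index (a joint): Angle, rad, at which the index is clamped on the quadrant, about the hood's hinge and with the hood's zero: 0.5 to 1.0. The hood's pointer is on the index when both values agree; within 0.07 passes. Clamped tight, not to be moved.
- index_tip (a point): Tip of the index, a small dark block with a knurled screw on the rim of the steel quadrant arc (radius 70 to 88 mm about the hinge, at station x -67..-71, in front of the box). The tip points to the hinge, 88 mm from it; the hood's pointer, a dark finger in front of the arc, ends just inside it. Axes turn with the index: y from hinge to tip.
- oil: Bystander: plastic oil bottle with a red spout, 42 mm in diameter, 118 high, standing behind the box. Origin: centre of its underside.
- ring: Bystander: ground steel bearing ring, 80 mm outside, 16 high, lying on the bench left of the box. Origin: centre of its underside.
- eye_loupe: Bystander: black eye loupe, 32 mm in diameter, 26 high, standing right of the regulator. Origin: centre of its underside.

How it is judged:
By the outcome, as a careful person would: the job done as asked, in the order asked, and still so for the second after the job is handed in, while the arm keeps its last pose, push and grip.
It also fails if it takes over 61 s, if anything falls off the work surface, if the arm or the gripper's body presses on something with over 40 N, if the wrist force passes 120 N, or if a joint passes its speed limit or range.

ROBOT

A 6-joint arm with a two-finger parallel gripper is mounted at the origin on a cart in front of the work surface, level with it; the furniture and walls round the work are solid. World frame = base frame: x ahead of the robot, y to its left, z up, the work surface at z = 0. Lengths are in mm, angles in rad, forces in N, time in s.
With the tool pointing down it reaches from about 400 to 925 mm from the base axis. Payload 12.5 kg.
Tool frame: the origin (TCP) lies midway between the tips of the shut fingers; the grasp point (between the pads) lies 19 mm behind it (env.tcp_to_grasp is the distance from the TCP to the grasp point, in mm); z points along the fingers, y is the line along which they close (so a half turn about z gives the same grasp; the last joint's range is limited). The gripper opens to 95 mm and grips with 3 to 60 N. Pads are 20 mm wide; open, the fingers measure 119 mm over their backs; the gripper's body (75 mm by 180 mm) begins 59 mm behind the grasp point.
Start: joints at [-1.338, 0.491, 1.559, -0, 1.092, -0.106], TCP at [207.746, -589.485, 175.161] pointing down, gripper open.
Joint ranges: [-3.1, 3.1], [-0.84, 2.19], [0.05, 2.79], [-1.13, 4.28], [0.06, 2.93], [-2.69, 2.69]. Speed limits (rad/s): [2.22, 2.22, 2.79, 3.14, 3.14, 3.14].

INTERFACE

Orientations are given as [roll, pitch, yaw] about the fixed x, y, z axes, in that order (R = Rz(yaw) Ry(pitch) Rx(roll)).
In Python, from cell import env gives the robot as it stands. The module is installed in compiled form; this text tells all that it offers.
- The arm moves only by the tool step_arm, never from a script. Its argument "plan" is a list that holds one entry, the list of rows, each a list of 5 numbers: the shift along the tool's x, y, z in mm, then the turn about the tool's z in degrees, then the opening, from -1 (shut) to 1 (fully open). A call has 1 to 8 rows; each row is the pose to reach, as a shift and turn from the pose commanded when the call began, along the tool's axes at that moment; what a row does not reach only later rows make up. A row lasts 1/12 s, in which the tool goes at most 41.7 mm and 7.16 degrees, less where a joint would pass 70% of its speed; a pose out of reach is approached as far as the arm can. A call with a gripper value outside its range is refused whole. The fingers move at their own pace and stop on an object; the grip force is fixed at half the most. Time passes only in rows, so rows that repeat a pose let the fingers close. It gives the time, the measured TCP pose, the force, the opening and the grip force at its end, in the units of the state.
- env.state(): the state, without advancing time (a new reading comes with each control period).
- env.read_camera(name): name is "side" or "top" or "wrist"; returns the picture (400x640x3 uint8, blue, green, red); there is no depth.
- env.get_calibration(name): a dict with "K" (3x3 intrinsics, pixels), "extrinsics" (4x4, takes a point from world to camera coordinates). Camera axes: x right, y up, looking along -z (the intrinsics and any distortion apply to the point x, -y, -z); pixel columns grow to the right and rows downward; lengths in mm; the calibration is good to about 2 mm. A picture is of the moment at which its call begins: read the wrist's pose just before it. get_calibration takes no time and is no camera call; for the wrist camera it gives the pose at the moment of the call.
- env.job_done(): hands the job in; it is judged then, once.
The state is a dict: "t": time; "joints": joint angles; "qvel": joint speeds; "tau": joint torques, N m; "eef_pos": TCP position; "tcp_rot": TCP orientation; "ft_force": force on the tool from outside, world axes, zero at the start; "moment": the same for the moment, N m; "opening": opening from 0.0 (shut) to 1.0 (fully open); "grip_force": force on a finger pad.
Only numpy, scipy, OpenCV 4.12 (cv2) and the standard library are available. Lean on these libraries where they do the work, as an engineer would, in place of code of your own. Each camera call takes 0.05 s, during which the arm holds its last target. There are 200 camera calls.

## Working session

There is one attempt and no reset: what is moved stays moved. The work goes in short steps, Python scripts to look and compute and a tool call to move; the robot and the scene stay as the last step left them, time stands still between calls to the robot, and variables do not carry over. Pictures are saved under pics/ and viewed, at most 10 in all, crops included, and the job is handed in when it is done.

Besides the shell and the picture viewer there is one more tool, called after "Call:" by a JSON object that holds its "method" and its "body". step_arm: Moves the arm, as the interface text tells. Its arguments: {"type":"object","properties":{"plan":{"type":"array"}},"required":["plan"]}

```bash
mkdir -p pics
cat > h.py <<'E'
from cell import env
import numpy as np, cv2
from scipy.spatial.transform import Rotation as R
def snap(n,f):
    c=env.get_calibration(n); im=env.read_camera(n); cv2.imwrite(f'pics/{f}.png',im); np.savez(f'pics/{f}.npz',K=c['K'],E=c['extrinsics']); 
    return c,im
def load(f):
    d=np.load(f'pics/{f}.npz'); return d['K'],d['E']
def proj(KE,P):
    K,E=KE; p=np.atleast_2d(P)@E[:3,:3].T+E[:3,3]; p=p*[1,-1,-1]; q=p@K.T; return q[:,:2]/q[:,2:]
def back(KE,uv,z):
    K,E=KE; d=np.linalg.inv(K)@[uv[0],uv[1],1]; d=d*[1,-1,-1]; Rm=E[:3,:3]; o=-Rm.T@E[:3,3]; d=Rm.T@d; return o+d*(z-o[2])/d[2]
E
python3 - <<'E'
from h import *
for n in ['top','side']:
    c,_=snap(n,n+'0'); print(n,{k:(np.round(v,3).tolist() if k!='K' else np.round(v,1).tolist()) for k,v in c.items()})
print(env.state(), env.tcp_to_grasp)
E
```

```text
top {'K': [[429.9, 0.0, 322.8], [0.0, 429.9, 197.7], [0.0, 0.0, 1.0]], 'extrinsics': [[-0.012, -1.0, -0.012, -15.232], [0.995, -0.013, 0.102, -627.901], [-0.102, -0.011, 0.995, -1374.752], [0.0, 0.0, 0.0, 1.0]]}
side {'K': [[515.4, 0.0, 324.9], [0.0, 515.4, 205.9], [0.0, 0.0, 1.0]], 'extrinsics': [[0.846, -0.533, -0.019, -547.243], [0.222, 0.32, 0.921, -223.145], [-0.485, -0.784, 0.389, -1134.093], [0.0, 0.0, 0.0, 1.0]]}
{'t': 0.1, 'joints': array([-1.33761721e+00,  4.91489366e-01,  1.55936794e+00,  2.57903730e-05,
        1.09172589e+00, -1.05588383e-01]), 'qvel': array([ 1.28041978e-03, -4.71601438e-04,  2.10208435e-04, -2.57569759e-05,
       -4.86582702e-04,  1.41589683e-04]), 'tau': array([ 3.38317732e-03, -6.13628411e+01, -2.58608168e+01,  6.93913526e-02,
        4.70608834e-02, -5.88227545e-05]), 'eef_pos': array([ 207.68003235, -589.2212696 ,  174.63345422]), 'tcp_rot': array([-3.14061004e+00, -1.27142754e-04,  3.38755541e-01]), 'ft_force': array([ 0.51418024, -0.17860548, -0.07762104]), 'moment': array([ 0.00073644, -0.03044929,  0.03860908]), 'grip_force': 0.0, 'opening': 0.9987092775335046} 18.8
```

View pics/top0.png

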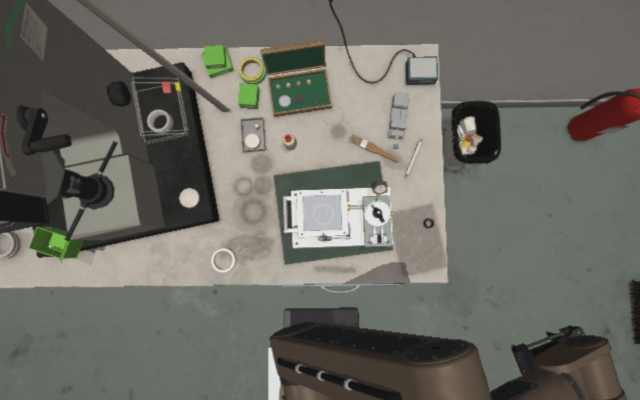

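View pics/side0.png

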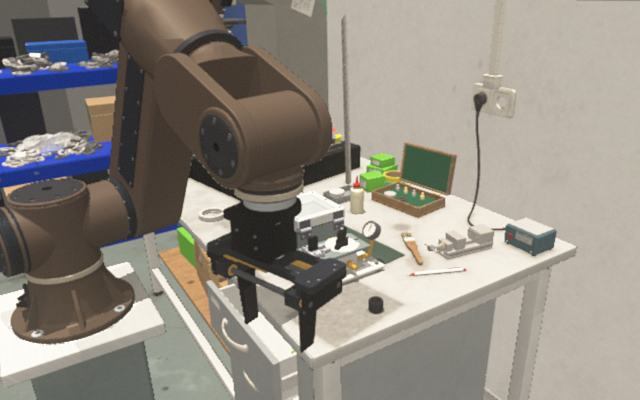

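The top view shows the station around (340,215): regulator at (377,215), hood bar at (288,215). I'll enlarge that crop.

Run:
```python
from h import *
im=cv2.imread('pics/top0.png')[170:260,275:405]
cv2.imwrite('pics/top0c.png',cv2.resize(im,None,fx=6,fy=6,interpolation=cv2.INTER_CUBIC))
KE=load('top0')
for uv,z in [((377,212),108),((288,215),102),((323,213),90)]: print(uv,back(KE,uv,z))
```

```text
(377, 212) [ 573.43258865 -189.95600717  108.        ]
(288, 215) [567.92657605  84.99427951 102.        ]
(323, 213) [573.60062754 -23.418764    90.        ]
```

View pics/top0c.png

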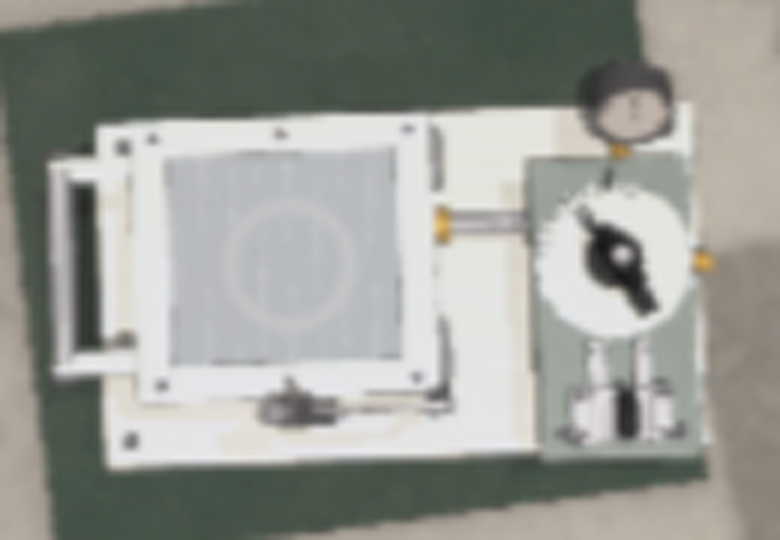

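```bash
cat > fit.py <<'E'
from h import *
from scipy.optimize import least_squares
KE=load('top0')
pts=[((527,157),(59,-88,75)),((541,460),(-99,-88,75)),((703,455),(-99,-172,75)),((62,163),(60,157,102)),((65,375),(-40,157,102))]
uv=np.array([(a[0]/6+275-.5,a[1]/6+170-.5) for a,_ in pts]); P=np.array([b for _,b in pts],float)
def w(s,P): return np.c_[P[:,:2]@R.from_euler('z',s[2]).as_matrix()[:2,:2].T+s[:2],P[:,2]]
f=lambda s:(proj(KE,w(s,P))-uv).ravel()
r=least_squares(f,[570,-60,0]); s=r.x
if __name__=='__main__':
    print(s,r.fun.round(1))
    def inv(p): return R.from_euler('z',-s[2]).as_matrix()@(p-[s[0],s[1],0])
    for n,c,z in [('hub',(612,257),85),('tab',(627,412),118),('gripcap',(622,254),117),('ptr',(582,210),80),('gripend',(652,308),100)]:
        p=back(KE,(c[0]/6+274.5,c[1]/6+169.5),z); print(n,p.round(1),inv(p).round(1))
    st=env.state(); print(env.get_calibration('wrist'))
E
python3 fit.py
```

```text
[ 5.65220041e+02 -6.25452433e+01  2.84695527e-02] [ 0.1  0.4  0.2  0.1  0.1 -0.2 -0.5  1.4  0.  -1.7]
hub [ 574. -191.   85.] [   5.1 -128.7   85. ]
tab [ 493.1 -192.9  118. ] [ -75.8 -128.3  118. ]
gripcap [ 573.3 -192.5  117. ] [   4.4 -130.1  117. ]
ptr [ 599.2 -176.4   80. ] [  30.7 -114.8   80. ]
gripend [ 546.4 -209.2  100. ] [ -23.  -146.1  100. ]
{'K': array([[293.20670153,   0.        , 318.62698543],
       [  0.        , 293.20670153, 197.18627547],
       [  0.        ,   0.        ,   1.        ]]), 'extrinsics': array([[ 3.31888376e-01, -9.43317722e-01, -1.33493422e-03,
        -6.24337999e+02],
       [ 9.11163799e-01,  3.20941323e-01, -2.58412845e-01,
         2.92892828e+01],
       [ 2.44193852e-01,  8.45478756e-02,  9.66033653e-01,
        -3.90816525e+02],
       [ 0.00000000e+00,  0.00000000e+00,  0.00000000e+00,
         1.00000000e+00]])}
```

Call:
{"method": "step_arm", "body": {"plan": [[[40, -26, -15, 0, 1], [80, -52, -30, 0, 1], [115, -76, -40, 0, 1], [150, -99, -50, -2, 1], [185, -122, -55, -5, 1], [220, -145, -55, -8, 1], [255, -168, -55, -11, 1], [290, -191, -55, -13.8, 1]]]}}

```text
t: 0.77
eef_pos: [405.9, -327.7, 230.2]
tcp_rot: [3.141, -0.0, 0.582]
ft_force: [0.7, 0.1, 0.2]
opening: 0.998
grip_force: 0.0
```

```bash
cat >> h.py <<'E'
def go(target,yaw=None):
    "shift in tool axes to TCP target"
    st=env.state(); Rm=R.from_euler('xyz',st['tcp_rot']).as_matrix()
    print('t',round(st['t'],2),'tcp',st['eef_pos'].round(1),'rpy',st['tcp_rot'].round(3),'shift',(Rm.T@(np.array(target)-st['eef_pos'])).round(1),'turn',None if yaw is None else round(np.degrees(st['tcp_rot'][2]-yaw),2),'F',st['ft_force'].round(1),'op',round(st['opening'],3),'gf',round(st['grip_force'],1))
E
python3 -c "
from h import *
go([510,-192,230],.58)"
```

```text
t 0.77 tcp [ 405.9 -327.7  230.2] rpy [ 3.141 -0.     0.582] shift [161.5 -56.2   0.2] turn 0.12 F [0.7 0.1 0.2] op 0.998 gf 0.0
```

Call:
{"method": "step_arm", "body": {"plan": [[[38, -13, 0, 0, 1], [76, -27, 0, 0, 1], [112, -40, 0, 0, 1], [143, -51, 0, 0, 1], [143, -51, 0, 0, 1], [143, -51, 0, 0, 1]]]}}

```text
t: 1.27
eef_pos: [497.4, -207.2, 229.7]
tcp_rot: [-3.141, 0.0, 0.583]
ft_force: [-1.1, 0.1, 0.9]
opening: 1.006
grip_force: 0.0
```

```bash
python3 -c "
from h import *
go([573.5,-192,200],.58)
a=snap('wrist','w1')[1];b=snap('side','s1')[1]
cv2.imwrite('pics/c1.png',np.vstack([a[:,40:600],cv2.resize(b[190:310,240:440],(560,336))])[:600] if 0 else np.vstack([cv2.resize(a,(480,300)),cv2.resize(b[195:295,270:430],(480,300))]))
"
```

```text
t 1.27 tcp [ 497.4 -207.2  229.7] rpy [-3.141  0.     0.583] shift [71.9 29.2 29.6] turn 0.16 F [-1.1  0.1  0.9] op 1.006 gf 0.0
```

View pics/c1.png

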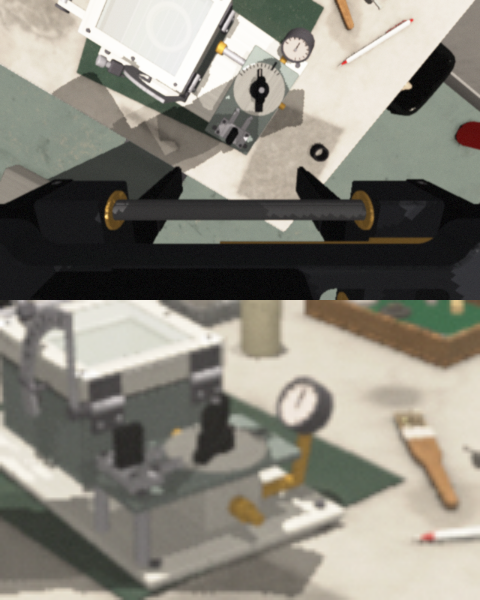

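Wrist view shows the knob at about (348,120) full-res with its grip roughly along tool x; side view shows the tab and knob with the quadrant at upper left. I'll enlarge the wrist picture.

```bash
python3 -c "
from h import *
a=cv2.imread('pics/w1.png')[20:210,250:420]; cv2.imwrite('pics/w1c.png',cv2.resize(a,None,fx=3.1,fy=3.1,interpolation=cv2.INTER_CUBIC))
go([573.5,-192,200],.58)
"
```

```text
t 1.37 tcp [ 496.5 -208.9  229.8] rpy [-3.141  0.     0.58 ] shift [73.7 28.1 29.7] turn -0.01 F [-0.8 -0.3  0. ] op 1.002 gf 0.0
```

View pics/w1c.png

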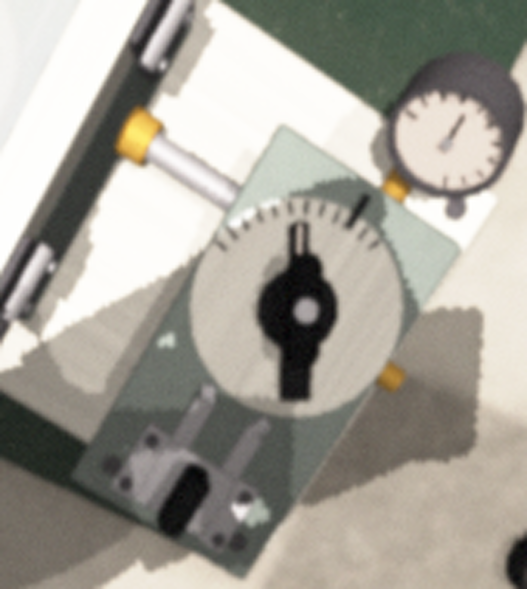

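```bash
cat > fit2.py <<'E'
from h import *
from scipy.optimize import least_squares
import fit
W=load('w1'); T=load('top0')
wp=[((283,127),(59,-88,75)),((458,248),(59,-172,75)),((75,478),(-99,-88,75)),((243,577),(-99,-172,75))]
c=lambda a:np.array([a[0]/3.1+249.7,a[1]/3.1+19.7])
uvw=np.array([c(a) for a,_ in wp]); Pw=np.array([b for _,b in wp],float)
f=lambda s:np.r_[(proj(W,fit.w(s,Pw))-uvw).ravel()]
r=least_squares(f,fit.s); s=r.x; print('wrist only',s,r.fun.round(1))
def inv(p): return R.from_euler('z',-s[2]).as_matrix()@(p-[s[0],s[1],0])
for n,a,z in [('mark',(359,210),75),('ptr',(299,225),82),('tail',(296,398),86),('cap',(307,309),117),('tabtop',(187,490),118)]:
    p=back(W,c(a),z); print(n,p.round(1),inv(p).round(1))
E
python3 fit2.py
```

```text
wrist only [ 5.65161622e+02 -6.48130390e+01  2.64165958e-02] [-0.8 -2.   2.4 -0.2 -1.9  0.7  0.2  2.4]
mark [ 617.3 -193.5   75. ] [  48.7 -130.    75. ]
ptr [ 599.6 -177.4   82. ] [  31.5 -113.5   82. ]
tail [ 546.8 -212.2   86. ] [ -22.3 -146.9   86. ]
cap [ 574.7 -194.2  117. ] [   6.1 -129.6  117. ]
tabtop [ 499.3 -194.1  118. ] [ -69.3 -127.5  118. ]
```

Call:
{"method": "step_arm", "body": {"plan": [[[36, 15, 20, 0, 0], [73, 29.6, 50, 0, 0], [73, 29.6, 80, 0, 0], [73, 29.6, 80, 0, 0], [73, 29.6, 80, 0, 0]]]}}

```text
t: 1.78
eef_pos: [572.8, -194.0, 148.8]
tcp_rot: [-3.138, 0.002, 0.579]
ft_force: [0.5, 1.6, 0.6]
opening: 0.706
grip_force: 0.0
```

```bash
python3 -c "
from h import *
go([574,-193.5,92],.583)
a=snap('wrist','w2')[1]
go([574,-193.5,92],.583)
print(proj(load('w2'),[[574,-193.5,118],[574,-193.5,87],[617,-193.5,75]]))
cv2.imwrite('pics/w2c.png',cv2.resize(a[120:320,210:430],None,fx=2.5,fy=2.5))
"
```

```text
t 1.78 tcp [ 572.8 -194.   148.8] rpy [-3.138e+00  2.000e-03  5.790e-01] shift [ 1.5  0.4 56.7] turn -0.25 F [0.5 1.6 0.6] op 0.706 gf 0.0
t 1.83 tcp [ 573.3 -194.4  150.6] rpy [-3.141e+00  1.000e-03  5.780e-01] shift [ 1.1 -0.4 58.6] turn -0.26 F [ 0.  -0.2 -0.1] op 0.664 gf 0.0
[[319.30817951 204.72446437]
 [319.35092971 195.47109669]
 [343.76709894 156.19371258]]
```

View pics/w2c.png

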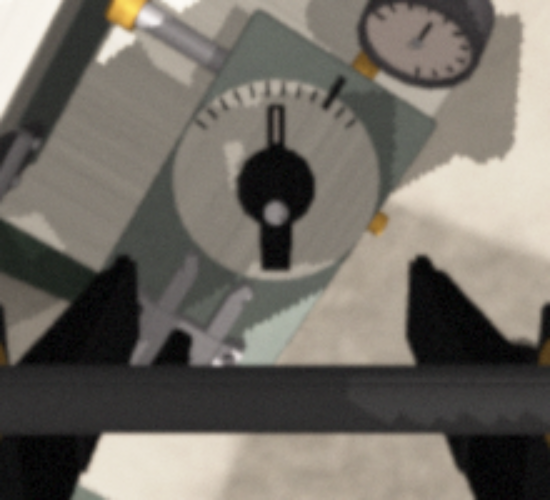

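Call:
{"method": "step_arm", "body": {"plan": [[[1, 0, 30, 0, 0], [1, 0, 50, 0, 0], [1, 0, 58, 0, 0], [1, 0, 58, 0, 0], [1, 0, 58, 0, -0.6], [1, 0, 58, 0, -1], [1, 0, 58, 0, -1], [1, 0, 58, 0, -1]]]}}

```text
t: 2.5
eef_pos: [575.4, -193.1, 93.2]
tcp_rot: [3.14, -0.001, 0.58]
ft_force: [0.5, 0.5, -0.5]
opening: 0.276
grip_force: 0.0
```

Call:
{"method": "step_arm", "body": {"plan": [[[0, 0, 0, 0, -1], [0, 0, 0, 0, -1], [0, 0, 0, 0, -1]]]}}

```text
t: 2.75
eef_pos: [575.0, -192.8, 92.2]
tcp_rot: [3.141, -0.0, 0.58]
ft_force: [-0.0, 0.4, -0.1]
opening: 0.066
grip_force: 0.0
```

Call:
{"method": "step_arm", "body": {"plan": [[[0, 0, 0, 0, -1], [0, 0, 0, 0, -1]]]}}

```text
t: 2.92
eef_pos: [575.0, -192.7, 92.0]
tcp_rot: [3.142, 0.0, 0.58]
ft_force: [-0.2, -0.2, -0.4]
opening: 0.01
grip_force: 0.0
```

```bash
python3 -c "
from h import *
a=snap('wrist','w3')[1];b=snap('side','s3')[1]
print(proj(load('s3'),[[574,-193.5,108],[493,-195,108]]))
cv2.imwrite('pics/c3.png',np.vstack([cv2.resize(a[80:360,190:450],(520,560))[:300],cv2.resize(b[170:290,240:440],(520,300))]))
go([574,-193.5,92],.583)
"
```

```text
[[341.60944444 230.4955136 ]
 [312.55503183 239.41037475]]
t 3.02 tcp [ 575.  -192.8   92. ] rpy [-3.142  0.     0.58 ] shift [-1.2  0.1 -0. ] turn -0.19 F [-0.6 -0.  -0. ] op 0.006 gf 0.0
```

View pics/c3.png

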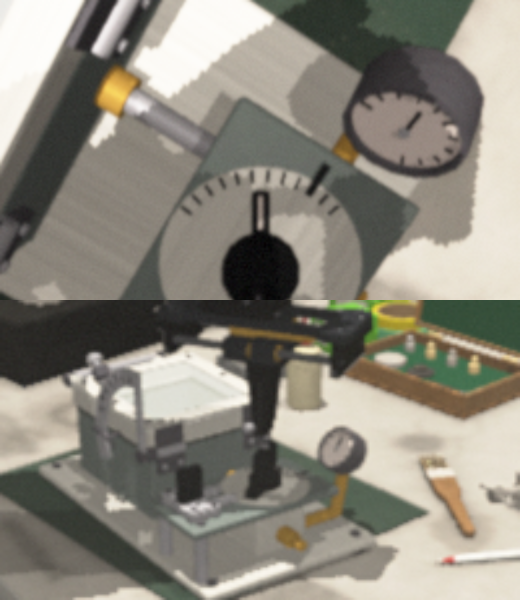

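```bash
python3 -c "
from h import *
a=cv2.imread('pics/w3.png');b=cv2.imread('pics/s3.png');d=cv2.imread('pics/s1.png')
f=lambda x:cv2.resize(x,(380,300),interpolation=cv2.INTER_CUBIC)
g=lambda x:np.clip(x.astype(float)*2.2,0,255).astype(np.uint8)
cv2.imwrite('pics/c4.png',np.vstack([np.hstack([f(g(a[150:302,220:412])),f(g(a))]),np.hstack([f(g(d[205:265,305:381])),f(g(b[205:265,305:381]))])]))
"
```

```text
(no output)
```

View pics/c4.png

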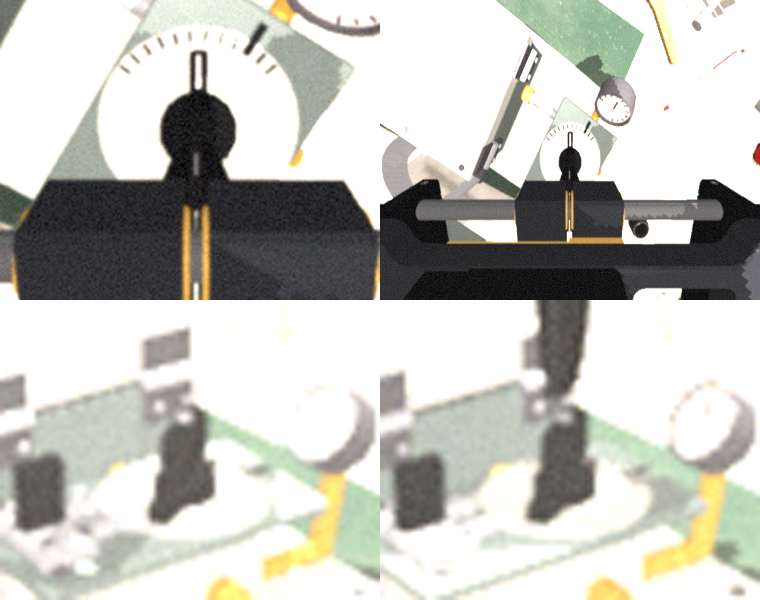

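```bash
python3 -c "
from h import *
W=load('w3');S=load('s3')
for z in (92,111,118,130,150): print(z,proj(W,[[575,-192.8,z]]),proj(S,[[575,-192.8,z]]))
print(np.linalg.inv(W[1])[:3,3])
"
```

```text
92 [[318.99854996 218.09714939]] [[341.8362193  236.35875149]]
111 [[319.02682292 227.0885459 ]] [[341.78749005 229.14086686]]
118 [[319.03857336 230.82543235]] [[341.76938794 226.45954176]]
130 [[319.06072073 237.86876301]] [[341.73816652 221.83495545]]
150 [[319.1045404  251.80433791]] [[341.68559296 214.04764258]]
[ 635.48663855 -152.95256579  301.61997279]
```

Call:
{"method": "step_arm", "body": {"plan": [[[0, 0.5, 0, 0, -1], [0, 1, 0, 0, -1], [0, 1, 0, 0, -1]]]}}

```text
t: 3.27
eef_pos: [575.6, -193.7, 92.0]
tcp_rot: [3.142, 0.0, 0.58]
ft_force: [0.4, 0.4, 0.2]
opening: 0.008
grip_force: 0.0
```

Call:
{"method": "step_arm", "body": {"plan": [[[0, 0, 0, 3, -1], [0, 0, 0, 6, -1], [0, 0, 0, 6, -1]]]}}

```text
t: 3.52
eef_pos: [575.5, -193.6, 92.0]
tcp_rot: [3.142, 0.0, 0.473]
ft_force: [0.3, 0.9, 0.2]
opening: 0.007
grip_force: 0.0
```

```bash
python3 -c "
from h import *
st=env.state(); print(st['ft_force'],st['moment'],st['grip_force'])
go([575,-192.8,92])
a=snap('wrist','w4')[1]
g=lambda x:np.clip(x.astype(float)*3,0,255).astype(np.uint8)
cv2.imwrite('pics/c5.png',cv2.resize(g(a[170:250,260:380]),None,fx=6,fy=6,interpolation=cv2.INTER_CUBIC))
"
```

```text
[0.25332432 0.93663663 0.15235148] [ 0.00346878  0.04055195 -0.00823157] 0.0
t 3.52 tcp [ 575.5 -193.6   92. ] rpy [3.142 0.    0.473] shift [-0.1 -1.  -0. ] turn None F [0.3 0.9 0.2] op 0.007 gf 0.0
```

Call:
{"method": "step_arm", "body": {"plan": [[[0, -1, 0, -6, 0], [0, -1, 0, -6, 0], [0, -1, 0, -6, 0], [0, -1, 0, -6, 0], [0, -1, 0, -6, 0], [0, -1, 0, -6, 0]]]}}

```text
t: 4.07
eef_pos: [575.1, -192.7, 92.0]
tcp_rot: [3.142, 0.0, 0.579]
ft_force: [-0.5, 0.2, 0.9]
opening: 0.368
grip_force: 0.0
```

```bash
python3 -c "
from h import *
go([575,-192.8,92])
a=snap('wrist','w5')[1];b=snap('side','s5')[1]
g=lambda x:np.clip(x.astype(float)*3,0,255).astype(np.uint8)
u=cv2.resize(g(a[150:290,190:450]),(780,300)) if 0 else cv2.resize(g(a[140:270,190:450]),(600,300),interpolation=cv2.INTER_CUBIC)
v=cv2.resize(g(b[190:260,272:412]),(600,300),interpolation=cv2.INTER_CUBIC)
cv2.imwrite('pics/c5.png',np.vstack([u,v]))
"
```

```text
t 4.07 tcp [ 575.1 -192.7   92. ] rpy [3.142 0.    0.579] shift [-0.1 -0.   0. ] turn None F [-0.5  0.2  0.9] op 0.368 gf 0.0
```

View pics/c5.png

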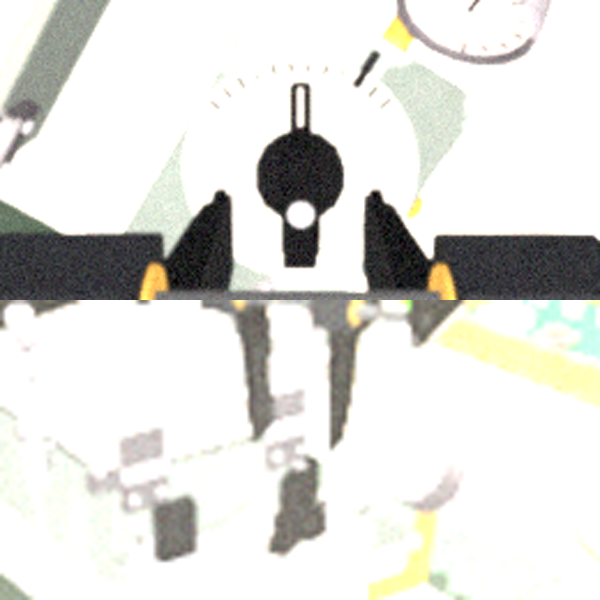

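The side view shows fingertips at about (333,222) and (350,224), which is z≈127. That is some 35 mm short of the reported TCP and clear above the knob's bar, so the knob was not gripped. I'll lower in small steps and watch the force.

Call:
{"method": "step_arm", "body": {"plan": [[[-1, 0, 6, 0, 0], [-1, 0, 12, 0, 0], [-1, 0, 16, 0, 0], [-1, 0, 16, 0, 0]]]}}

```text
t: 4.5
eef_pos: [573.7, -193.1, 74.7]
tcp_rot: [-3.14, 0.001, 0.579]
ft_force: [-0.4, -1.1, 0.6]
opening: 0.502
grip_force: 0.0
```

Call:
{"method": "step_arm", "body": {"plan": [[[0, 0, 5, 0, 0], [0, 0, 10, 0, 0], [0, 0, 15, 0, 0], [0, 0, 15, 0, 0]]]}}

```text
t: 4.83
eef_pos: [573.8, -193.1, 59.8]
tcp_rot: [-3.14, 0.001, 0.58]
ft_force: [0.4, 0.4, 0.8]
opening: 0.499
grip_force: 0.0
```

Call:
{"method": "step_arm", "body": {"plan": [[[0, 0, 0, 0, -0.5], [0, 0, 0, 0, -1], [0, 0, 0, 0, -1], [0, 0, 0, 0, -1], [0, 0, 0, 0, -1], [0, 0, 0, 0, -1], [0, 0, 0, 0, -1], [0, 0, 0, 0, -1]]]}}

```text
t: 5.5
eef_pos: [574.8, -193.9, 61.2]
tcp_rot: [3.14, -0.0, 0.58]
ft_force: [2.2, -6.0, -0.1]
opening: 0.123
grip_force: 30.0
```

Gripped (30 N, 11.7 mm). Turn clockwise.

Call:
{"method": "step_arm", "body": {"plan": [[[0, 0, 0, 5, -1], [0, 0, 0, 10, -1], [0, 0, 0, 15, -1], [0, 0, 0, 20, -1], [0, 0, 0, 25, -1], [0, 0, 0, 30, -1], [0, 0, 0, 31.7, -1], [0, 0, 0, 31.7, -1]]]}}

```text
t: 6.17
eef_pos: [574.9, -194.1, 61.2]
tcp_rot: [3.14, -0.001, 0.024]
ft_force: [2.6, -5.3, -1.2]
opening: 0.117
grip_force: 30.0
```

Call:
{"method": "step_arm", "body": {"plan": [[[0, 0, 0, 0, -1], [0, 0, 0, 0, -1]]]}}

```text
t: 6.33
eef_pos: [574.8, -194.1, 61.3]
tcp_rot: [3.14, -0.001, 0.026]
ft_force: [2.3, -5.6, -1.4]
opening: 0.124
grip_force: 30.0
```

Call:
{"method": "step_arm", "body": {"plan": [[[0, 0, 0, 0, -0.3], [0, 0, 0, 0, 0], [0, 0, 0, 0, 0], [0, 0, 0, 0, 0], [0, 0, -15, 0, 0], [0, 0, -38, 0, 0], [0, 0, -38, 0, 0], [0, 0, -38, 0, 0]]]}}

```text
t: 7.0
eef_pos: [574.6, -193.3, 99.9]
tcp_rot: [3.141, -0.002, 0.027]
ft_force: [-0.4, 0.2, 0.3]
opening: 0.5
grip_force: 0.0
```

```bash
python3 -c "
from h import *
a=snap('wrist','w6')[1]
go([494.5,-196,62],.0275)
"
```

```text
t 7.05 tcp [ 574.1 -193.1   99. ] rpy [ 3.141 -0.     0.026] shift [-79.7   0.8  37. ] turn -0.06 F [-0.2  0.5 -0.3] op 0.502 gf 0.0
```

Call:
{"method": "step_arm", "body": {"plan": [[[-40, 0.4, 0, 0, 0], [-80, 0.8, 0, 0, 0], [-80, 0.8, 0, 0, 0], [-80, 0.8, 15, 0, 0], [-80, 0.8, 30, 0, 0], [-80, 0.8, 37, 0, 0], [-80, 0.8, 37, 0, 0], [-80, 0.8, 37, 0, 0]]]}}

```text
t: 7.72
eef_pos: [494.1, -196.0, 61.5]
tcp_rot: [-3.141, 0.001, 0.026]
ft_force: [-0.0, 0.3, -0.3]
opening: 0.498
grip_force: 0.0
```

Call:
{"method": "step_arm", "body": {"plan": [[[0, 0, 0, 0, -0.5], [0, 0, 0, 0, -1], [0, 0, 0, 0, -1], [0, 0, 0, 0, -1], [0, 0, 0, 0, -1], [0, 0, 0, 0, -1], [0, 0, 0, 0, -1], [0, 0, 0, 0, -1]]]}}

```text
t: 8.38
eef_pos: [494.3, -196.2, 62.1]
tcp_rot: [3.141, -0.0, 0.026]
ft_force: [-0.7, 1.0, 1.8]
opening: 0.106
grip_force: 30.0
```

Call:
{"method": "step_arm", "body": {"plan": [[[4, 0, 0, 0, -1], [8, 0, 0, 0, -1], [12, 0, 0, 0, -1], [16, 0, 0, 0, -1], [20, 0, 0, 0, -1], [24, 0, 0, 0, -1], [24, 0, 0, 0, -1], [24, 0, 0, 0, -1]]]}}

```text
t: 9.05
eef_pos: [519.0, -195.6, 62.1]
tcp_rot: [3.141, -0.001, 0.027]
ft_force: [0.7, 0.1, 3.3]
opening: 0.104
grip_force: 30.0
```

Call:
{"method": "step_arm", "body": {"plan": [[[1, 0, 0, 0, -1], [2, 0, 0, 0, -1], [3, 0, 0, 0, -1], [4, 0, 0, 0, -1], [4, 0, 0, 0, -1]]]}}

```text
t: 9.47
eef_pos: [522.4, -195.5, 62.1]
tcp_rot: [3.141, -0.0, 0.026]
ft_force: [-0.7, -0.2, 4.8]
opening: 0.105
grip_force: 30.0
```

Call:
{"method": "step_arm", "body": {"plan": [[[1, 0, 0, 0, -1], [2, 0, 0, 0, -1], [3, 0, 0, 0, -1], [3, 0, 0, 0, -1]]]}}

```text
t: 9.8
eef_pos: [523.7, -195.4, 62.1]
tcp_rot: [-3.141, 0.003, 0.027]
ft_force: [-10.5, -2.8, 11.1]
opening: 0.098
grip_force: 30.0
```

Lock is at its stop (29.4 mm travelled, -10 N reaction). Release, rise, and go look at the index.

Call:
{"method": "step_arm", "body": {"plan": [[[-0.5, 0, 0, 0, -0.5], [-0.5, 0, 0, 0, 0], [-0.5, 0, 0, 0, 0], [-0.5, 0, 0, 0, 0], [-0.5, 0, -20, 0, 0], [-0.5, 0, -55, 0, 0], [-15, -15, -90, -7, 0], [-30, -35, -98, -14, 0]]]}}

```text
t: 10.47
eef_pos: [496.1, -162.3, 164.0]
tcp_rot: [3.137, -0.005, 0.275]
ft_force: [-0.4, 0.0, 0.6]
opening: 0.499
grip_force: 0.0
```

```bash
python3 -c "
from h import *
go([440,-88,165],1.57)
"
```

```text
t 10.47 tcp [ 496.1 -162.3  164. ] rpy [ 3.137 -0.005  0.275] shift [-33.9 -86.7  -1.5] turn -74.19 F [-0.4  0.   0.6] op 0.499 gf 0.0
```

Call:
{"method": "step_arm", "body": {"plan": [[[-5, -11, 0, -7, 0], [-10, -22, 0, -14, 0], [-15, -33, 0, -21, 0], [-20, -44, 0, -28, 0], [-25, -55, 0, -35, 0], [-30, -66, 0, -42, 0], [-34, -77, 0, -49, 0], [-34, -87, 0, -56, 0]]]}}

```text
t: 11.13
eef_pos: [437.6, -85.8, 159.9]
tcp_rot: [-3.141, -0.0, 1.254]
ft_force: [0.1, 0.6, 0.2]
opening: 0.499
grip_force: 0.0
```

Call:
{"method": "step_arm", "body": {"plan": [[[0, 0, 0, -7, 0], [0, 0, 0, -14, 0], [0, 0, 0, -18, 0], [0, 0, 0, -18, 0], [0, 0, 0, -18, 0]]]}}

```text
t: 11.55
eef_pos: [438.4, -86.4, 160.0]
tcp_rot: [3.142, 0.0, 1.56]
ft_force: [0.2, 0.5, 0.3]
opening: 0.499
grip_force: 0.0
```

```bash
cat > vis.py <<'E'
from h import *
go([440,-88,165],1.57)
s=np.array([565.2,-63.9,.0272])
def S(P): P=np.atleast_2d(P).astype(float); return np.c_[P[:,:2]@R.from_euler('z',s[2]).as_matrix()[:2,:2].T+s[:2],P[:,2]]
arc=lambda r,a,x=-69: S(np.c_[np.full_like(a,x),-35+r*np.cos(a),90+r*np.sin(a)])
if __name__=='__main__':
    a=np.array([.4,.6,.8,1.0])
    for n in ['wrist','side','top']:
        snap(n,n+'7'); print(n,proj(load(n+'7'),arc(88,a)).round(1).tolist())
E
python3 vis.py
```

```text
t 11.55 tcp [438.4 -86.4 160. ] rpy [3.142 0.    1.56 ] shift [-1.6  1.6 -5. ] turn -0.58 F [0.2 0.5 0.3] op 0.499 gf 0.0
wrist [[387.7, 125.6], [392.0, 137.3], [396.0, 154.1], [399.4, 175.3]]
side [[277.6, 207.9], [278.9, 203.3], [280.8, 199.8], [283.3, 197.4]]
top [[322.0, 238.2], [324.7, 238.0], [328.5, 237.8], [333.2, 237.6]]
```

```bash
python3 -c "
import cv2,numpy as np
I=cv2.INTER_CUBIC
w=cv2.resize(cv2.imread('pics/wrist7.png')[85:215,335:455],(552,598),interpolation=I)
f=lambda n:cv2.resize(cv2.imread('pics/'+n+'.png')[180:229,255:315],(240,196),interpolation=I)
t=cv2.resize(cv2.imread('pics/top0.png')[218:262,305:359],(240,196),interpolation=I)
r=np.vstack([f('side7'),f('s3'),t]); r=np.vstack([r,np.zeros((598-588,240,3),np.uint8)])
cv2.imwrite('pics/idx.png',np.hstack([w,r]))
"
```

```text
(no output)
```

View pics/idx.png

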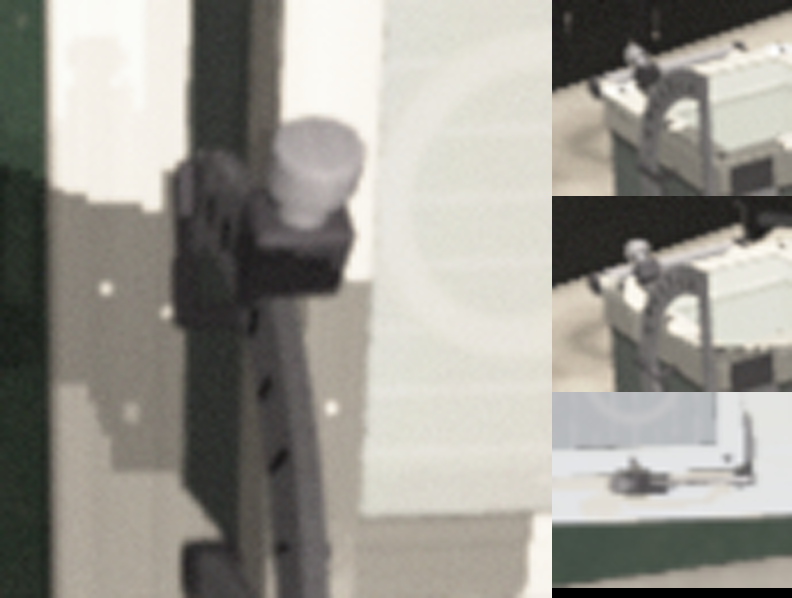

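```bash
cat > idx.py <<'E'
from vis import *
from scipy.optimize import least_squares
W=load('wrist7');Sd=load('side7')
c=lambda u,v:np.array([u/4.6+335-.4,v/4.6+85-.4])
o=[c(318,150),c(299,222)]; sd=[np.array([275.9,192.3])]
P=lambda a,r,x:arc(r,np.array([a]),x)
def f(p,side=1):
    a,r1,r2,x=p
    e=[proj(W,P(a,r1,x))[0]-o[0],proj(W,P(a,r2,x))[0]-o[1],[(x+69)/3]]
    if side:e.append((proj(Sd,P(a,r1,x))[0]-sd[0])*2)
    return np.concatenate(e)
for k in (0,1):
    r=least_squares(f,[.7,115,100,-69],args=(k,)); print(k,r.x.round(3),r.fun.round(2))
for x in (-71,-67):
  for a in (.5,.6,.7,.8):
    print(x,a,[((proj(W,P(a,r,x))[0]-[335,85])*4.6).round().tolist() for r in (80,88,100,115)])
print('a0 x-75',[((proj(W,P(0,r,-75))[0]-[335,85])*4.6).round().tolist() for r in (40,60,85)])
E
python3 idx.py
```

```text
t 11.7 tcp [438.4 -86.4 159.9] rpy [-3.142  0.     1.56 ] shift [-1.6  1.7 -5.1] turn -0.56 F [ 0.4  0.1 -0.7] op 0.498 gf 0.0
0 [  0.737 118.111 103.954 -68.796] [ 0.11  0.03 -0.13 -0.04  0.07]
1 [  0.707 115.013 100.899 -67.619] [-0.09 -0.01 -0.11 -0.03  0.46  0.18 -0.12]
-71 0.5 [[235.0, 251.0], [241.0, 211.0], [250.0, 148.0], [263.0, 61.0]]
-71 0.6 [[243.0, 279.0], [250.0, 241.0], [262.0, 181.0], [277.0, 98.0]]
-71 0.7 [[251.0, 311.0], [260.0, 277.0], [273.0, 222.0], [292.0, 145.0]]
-71 0.8 [[259.0, 348.0], [268.0, 318.0], [284.0, 270.0], [305.0, 202.0]]
-67 0.5 [[258.0, 250.0], [264.0, 210.0], [274.0, 147.0], [288.0, 60.0]]
-67 0.6 [[267.0, 278.0], [274.0, 240.0], [287.0, 180.0], [304.0, 97.0]]
-67 0.7 [[275.0, 310.0], [284.0, 276.0], [299.0, 221.0], [319.0, 144.0]]
-67 0.8 [[283.0, 347.0], [293.0, 318.0], [310.0, 269.0], [334.0, 201.0]]
a0 x-75 [[172.0, 386.0], [173.0, 290.0], [174.0, 164.0]]
```

Call:
{"method": "step_arm", "body": {"plan": [[[26, 18, 0, 7, -0.5], [52, 37, 0, 14, -0.5], [78, 56, 0, 21, -0.5], [104, 74, 0, 28, -0.5], [130, 93, 0, 35, -0.5], [156, 111, 0, 42, -0.5], [183, 130.6, 0, 49, -0.5], [183, 130.6, 0, 56, -0.5]]]}}

```text
t: 12.37
eef_pos: [573.0, 99.2, 159.6]
tcp_rot: [3.141, -0.001, 0.58]
ft_force: [-0.6, -1.4, 0.2]
opening: 0.25
grip_force: 0.0
```

Call:
{"method": "step_arm", "body": {"plan": [[[0, 0, 0, 7, -0.5], [0, 0, 0, 14, -0.5], [0, 0, 0, 21, -0.5], [0, 0, 0, 28, -0.5], [0, 0, 0, 32, -0.5], [0, 0, 0, 32, -0.5], [0, 0, 0, 32, -0.5]]]}}

```text
t: 12.95
eef_pos: [570.5, 95.4, 159.9]
tcp_rot: [3.142, 0.0, 0.028]
ft_force: [0.2, -0.1, 0.1]
opening: 0.247
grip_force: 0.0
```

```bash
python3 -c "
from h import *
go([571,95.5,52],.0272)
"
```

```text
t 12.95 tcp [570.5  95.4 159.9] rpy [3.142 0.    0.028] shift [ 6.000e-01 -1.000e-01  1.079e+02] turn 0.04 F [ 0.2 -0.1  0.1] op 0.247 gf 0.0
```

Call:
{"method": "step_arm", "body": {"plan": [[[0, 0, 35, 0, -0.5], [0, 0, 65, 0, -0.5], [0, 0, 80, 0, -0.5], [0, 0, 86, 0, -0.5], [0, 0, 89, 0, -0.5], [0, 0, 92, 0, -0.5]]]}}

```text
t: 13.45
eef_pos: [571.0, 95.5, 68.5]
tcp_rot: [3.142, -0.001, 0.027]
ft_force: [-1.0, -0.3, -0.2]
opening: 0.249
grip_force: 0.0
```

Call:
{"method": "step_arm", "body": {"plan": [[[0, 0, 4, 0, -0.5], [0, 0, 8, 0, -0.5], [0, 0, 12, 0, -0.5], [0, 0, 16, 0, -0.5], [0, 0, 16, 0, -0.5]]]}}

```text
t: 13.87
eef_pos: [570.2, 95.4, 51.4]
tcp_rot: [3.142, 0.001, 0.026]
ft_force: [-0.7, -0.5, 0.0]
opening: 0.246
grip_force: 0.0
```

Call:
{"method": "step_arm", "body": {"plan": [[[0, 0, 0, 0, -0.6], [0, 0, 0, 0, -0.7], [0, 0, 0, 0, -0.8], [0, 0, 0, 0, -0.9], [0, 0, 0, 0, -1], [0, 0, 0, 0, -1], [0, 0, 0, 0, -1], [0, 0, 0, 0, -1]]]}}

```text
t: 14.53
eef_pos: [570.6, 92.8, 52.1]
tcp_rot: [3.138, 0.0, 0.027]
ft_force: [-0.1, -18.7, -1.3]
opening: 0.117
grip_force: 30.0
```

Call:
{"method": "step_arm", "body": {"plan": [[[0, 3.4, -8.4, 0, -1], [0, 4.4, -16.7, 0, -1], [0, 5.9, -25, 0, -1], [0, 7.6, -33.2, 0, -1], [0, 9.8, -41.4, 0, -1], [0, 12.3, -49.4, 0, -1], [0, 15.2, -57.4, 0, -1], [0, 18.3, -65.1, 0, -1]]]}}

```text
t: 15.2
eef_pos: [571.0, 77.4, 118.1]
tcp_rot: [-3.141, -0.0, 0.026]
ft_force: [0.3, 5.3, -0.6]
opening: 0.117
grip_force: 30.0
```

```bash
python3 -c "
from h import *
go([570.6,92.8-52.9,52.1+120.9],.0272)
"
```

```text
t 15.2 tcp [571.   77.4 118.1] rpy [-3.141 -0.     0.026] shift [ -1.4  37.4 -54.9] turn -0.05 F [ 0.3  5.3 -0.6] op 0.117 gf 30.0
```

Call:
{"method": "step_arm", "body": {"plan": [[[0, 3.6, -7.6, 0, -1], [0, 7.4, -15.1, 0, -1], [0, 11.7, -22.4, 0, -1], [0, 16.2, -29.5, 0, -1], [0, 21, -36.4, 0, -1], [0, 26.1, -43.1, 0, -1], [0, 31.5, -49.6, 0, -1], [0, 37.2, -55.8, 0, -1]]]}}

```text
t: 15.87
eef_pos: [572.0, 41.6, 174.9]
tcp_rot: [-3.139, -0.001, 0.026]
ft_force: [-1.0, 14.1, 9.4]
opening: 0.116
grip_force: 30.0
```

Call:
{"method": "step_arm", "body": {"plan": [[[0, 0, 0, 0, -1], [0, 0, 0, 0, -1], [0, 0, 0, 0, -1], [0, 0, 0, 0, -1]]]}}

```text
t: 16.2
eef_pos: [572.0, 41.7, 174.8]
tcp_rot: [-3.139, -0.002, 0.026]
ft_force: [-2.6, 14.8, 10.3]
opening: 0.119
grip_force: 30.0
```

```bash
cat > chk.py <<'E'
from vis import *
st=env.state(); print(st['ft_force'].round(1))
dy=92.8-st['eef_pos'][1]; dz=st['eef_pos'][2]-52.1
print('hood',np.arctan2(12+dz,192-dy)-.0624,'R',np.hypot(12+dz,192-dy))
snap('side','side8');snap('top','top8')
# pointer change: darkened blob in side view near the index
a=cv2.imread('pics/side7.png').astype(int).sum(2);b=cv2.imread('pics/side8.png').astype(int).sum(2)
for aa in (.6,.7,.8): print(aa,[proj(load('side8'),arc(r,np.array([aa]),-76))[0].round(1).tolist() for r in (60,85)])
print(b[190:222:1,266:296:2]);
E
python3 chk.py
```

```text
t 16.2 tcp [572.   41.7 174.8] rpy [-3.139e+00 -2.000e-03  2.600e-02] shift [-135.4  126.2    9.2] turn -88.45 F [-2.6 14.8 10.3] op 0.119 gf 30.0
[-2.6 14.8 10.3]
hood 0.7003802827899244 R 194.90807906114713
0.6 [[281.3, 212.7], [277.0, 204.9]]
0.7 [[281.9, 211.4], [277.8, 203.1]]
0.8 [[282.6, 210.3], [278.8, 201.5]]
[[122 111 122 105 136 241 342 369 640 691 692 674 618 661 660]
 [109 116 102 110 283 339 350 359 526 693 692 682 636 662 676]
 [124 121 107 121 352 395 348 365 419 693 693 687 633 667 682]
 [115 121 122 126 358 379 320 370 393 659 691 686 655 679 684]
 [104 111 117 141 342 359 301 374 386 608 692 691 680 655 686]
 [122 128 124 109 314 354 345 335 389 510 695 692 684 664 690]
 [121 113 110 148 344 334 335 308 368 498 694 694 689 646 690]
 [111 140 186 390 420 291 314 308 359 446 541 567 638 659 690]
 [158 321 408 512 463 252 315 307 340 359 367 384 467 619 664]
 [392 475 523 558 532 238 311 272 312 304 323 314 322 457 619]
 [517 542 555 569 586 268 242 231 320 280 308 330 285 329 527]
 [562 579 574 574 574 287 217 275 331 270 285 326 291 325 539]
 [586 581 575 576 579 44
[... 536 characters left out ...]
0 483]
 [454 436 335 289 215 201 295 293 297 237 241 340 359 357 472]
 [436 448 204 157 175 237 274 296 296 252 267 279 351 344 471]
 [460 487 212 121 207 264 246 287 285 278 255 258 360 342 470]
 [477 512 268 146 174 259 277 291 265 243 225 235 358 335 447]
 [493 515 306 196 147 228 305 306 255 235 244 243 337 332 379]
 [492 509 310 224 188 214 299 315 253 246 253 252 306 334 377]
 [481 508 306 234 224 227 277 323 256 245 255 243 290 338 366]
 [455 483 296 233 238 251 291 324 244 258 248 257 245 326 360]
 [441 434 280 239 241 253 308 319 204 255 252 255 238 319 370]
 [422 403 279 232 235 239 285 321 166 223 255 250 247 300 355]
 [427 420 301 239 236 241 244 319 160 168 244 250 255 296 350]]
```

Call:
{"method": "step_arm", "body": {"plan": [[[0, -0.2, -1.5, 0, -1], [0, -0.4, -3, 0, -1], [0, -0.4, -3, 0, -1], [0, -0.4, -3, 0, -1], [0, -0.4, -3, 0, -1], [0, -0.4, -3, 0, -1]]]}}

```text
t: 16.8
eef_pos: [571.8, 40.6, 176.1]
tcp_rot: [-3.141, 0.0, 0.026]
ft_force: [-1.0, 5.5, 2.6]
opening: 0.118
grip_force: 30.0
```

```bash
sed -i '/print(b\[/d' chk.py
cat >> chk.py <<'E'
d=b-a; d=d[194:216,268:292]; print(d)
E
python3 chk.py
```

```text
t 16.8 tcp [571.8  40.6 176.1] rpy [-3.141  0.     0.026] shift [-135.2  125.1   11. ] turn -88.45 F [-1.   5.5  2.6] op 0.118 gf 30.0
[-1.   5.5  2.6]
hood 0.709182442690023 R 194.9911761243783
0.6 [[281.3, 212.7], [277.0, 204.9]]
0.7 [[281.9, 211.4], [277.8, 203.1]]
0.8 [[282.6, 210.3], [278.8, 201.5]]
[[  -6    1    7    6    7  -22  -61 -102 -139 -154  -97  -41  -23  -25
   -79 -102   37  113  108   88   89   81   94   75]
 [   1   31    8   13   14   -9  -14  -19 -110 -155  -97  -53  -54 -124
  -182 -202 -132   27   92  101  119  134  158  167]
 [   3    5   28   10  -11   -9  -16   -3    8  -24   -6   37   23  -96
  -190 -200 -155   20  142  190  177  151   91   45]
 [ -11  -17  -24  -15  -43  -68  -81  -44   66  109   92   93  103   22
   -80 -103  -64   33  133  177  169  177  119   36]
 [ -33  -64 -113 -107  -80  -72  -63  -33   61  116  123  123  123  115
     0  -37    0   24   61   80   68   97  126  128]
 [   6  -56  -86  -71  -28    4   38   36   55   96  118  107   97   58
    21    5   25   31   31   28   18   10   37   93]
 [-103  -86  -75  -10   16    9  -52  -88  -
[... 1256 characters left out ...]
3    0   -2  -44  -33
   -61 -152 -223 -373 -424 -364 -313 -277 -275 -171]
 [  25  -14  -70  -85 -112 -135 -170 -221 -213  -97  -10   -8  -26  -18
   -28  -63 -278 -416 -457 -380 -276 -228 -220 -123]
 [   2  -26 -130 -212 -244 -252 -224 -207 -156  -66    1    4   -8  -36
   -46  -77 -221 -282 -314 -297 -198 -139 -124  -75]
 [ -10  -14  -58 -157 -233 -237 -196 -158 -126  -56   -9   -5   -5  -42
   -78  -90 -103 -109 -145 -200 -184 -127  -94  -51]
 [ -21  -10  -16  -32 -113 -193 -192 -196 -114  -40    0   -5   -4  -33
  -103 -132 -125 -130 -124 -137 -131 -110 -101  -60]
 [ -10  -15  -15   -3  -13  -83 -154 -203 -149  -52  -15   -3   -8  -45
   -99 -133 -150 -143 -131 -121 -101  -90  -92  -65]]
```

```bash
python3 -c "
from h import *
go([571.8,40.6,176.1]); print(abs(env.state()['qvel']).max()); print(env.job_done())"
```

```text
t 16.9 tcp [571.9  40.6 176. ] rpy [-3.141  0.     0.026] shift [-0.1 -0.  -0.1] turn None F [-0.6  5.1  2.7] op 0.117 gf 30.0
0.0016756980741992223
the job is handed in; nothing more can be done
None
```

I turned the knob to the set mark, pushed the fork lock to its stop, and handed the job in at about 17 s with the gripper holding the hood still at about 0.71 rad, against an index I measured at 0.70–0.74. I had used all my picture views, so the final pointer-to-index match was checked from arm pose and image numbers, not by eye.

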